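# Put the hand stamp away in its screw-top canister

### The job

Put the wooden hand stamp away: unscrew the lid of the canister, lift it off and set it down (do not drop it) the right way up, flat in the white tray. Then put the stamp into the open canister, without disturbing the mug, the book or the magnifying glass.

Things in the scene. Friction and masses are not known exactly. Their poses are not given: they have to be found in the camera images.
- lid_knob (a point): Loose screw lid of the canister, 0.25 kg: a ribbed aluminium cap 92 mm across, 38 mm high, with a round dark-wood knob (44 mm across, 44 mm high) on its centre. The point is on the axis, 26 mm above the cap's top face, 18 mm below the knob's top, 64 mm above the cap's lower rim: the height to grip, from any side. z up the axis. At the start it is fully screwed on.
- neck (a point): Centre of the canister's threaded neck, 88 mm above the desk; z up. The lid unscrews counterclockwise seen from above, rises 12 mm per turn and comes off after about one and a half turns (9.0 to 9.6 rad). The thread is loose (1.5 mm up-and-down play, little torque); the lid cannot be pulled off before, and stays put when let go part-way.
- mouth (a point): Centre of the canister's mouth, in the plane of its rim, 106 mm above the desk; z up. The canister is a grey round tin, 100 mm across, that stands immovably: 70 mm high to the shoulder, then a 36 mm threaded neck 83 mm across the threads. The mouth is 64 mm wide, straight down to a flat floor 100 mm below the rim.
- tray_in (a point): Centre of the inner floor of the white open tray, 170 mm (its x) by 150 mm (its y) inside, walls 6 mm thick, 26 mm high from the desk, floor 6 mm above the desk; it does not slide. z up.
- stamp_grip (a point): Loose wooden hand stamp, 0.08 kg, standing upright on the desk: round foot 44 mm across and 16 mm high, slim neck, round handle 28 mm across between 46 and 80 mm above its underside, 85 mm high in all. The point is at the middle of the handle, on the axis, 63 mm above the underside; z runs up the handle.
- mug: Bystander: white mug 80 mm across and 90 mm high with a handle; origin at the centre of its underside.
- book: Bystander: closed blue book lying flat, 150 x 210 x 30 mm; origin at the centre of its underside.
- magnifier: Bystander: magnifying glass lying flat, lens ring 84 mm across, with a handle along its +y reaching 153 mm from the ring's centre, at most 16 mm high; origin under the ring's centre.
Mind the look-alikes: they are no part of the job. Leave any red or yellow look-alike of the part that bears lid_knob alone.

How it is judged:
By the outcome, as a careful person would: the job done as asked, in the order asked, and still so for the second after the job is handed in, with the robot touching nothing.
It also fails if it takes over 72 s, if anything falls off the work surface, if the arm or the gripper's body presses on something with over 40 N, if the wrist force passes 120 N, or if a joint passes its speed limit or range.

### The arm

A 7-joint arm with a two-finger parallel gripper is mounted at the origin on the work surface. World frame = base frame: x ahead of the robot, y to its left, z up, the work surface at z = 0. Lengths are in m, angles in rad, forces in N, time in s.
With the tool pointing down it reaches from about 0.425 to 0.825 m from the base axis. Payload 3.6 kg.
Tool frame: the origin (TCP) lies between the finger pads; the fingertips stand 25 mm ahead of it and the grasp point (between the pads) lies 6 mm ahead of it; z points along the fingers, y is the line along which they close (so a half turn about z gives the same grasp; the last joint's range is limited). The gripper opens to 93 mm and grips with 3 to 60 N. Pads are 15 mm wide; open, the fingers measure 128 mm over their backs; the gripper's body (75 mm by 188 mm) begins 65 mm behind the grasp point.
Start: joints at [-1.292, 0.615, -0.013, 1.423, 0.008, 1.103, -0.04], TCP at [0.195, 0.62, 0.244] pointing down, gripper open.
Joint ranges: [-3.12, 3.12], [-0.3, 2.06], [-1.34, 1.32], [0.26, 2.42], [-1.36, 4.5], [0.01, 1.98], [-2.84, 2.84]. Speed limits (rad/s): [2.79, 2.79, 3.14, 3.14, 3.14, 3.14, 3.14].

### API

Orientations are given as a unit quaternion [w, x, y, z].
In Python, from rig import manip, snapshot gives the robot as it stands.
- The arm moves only by the tool step_arm, never from a script. Its argument "increments" is one flat list of numbers, 7 for each row, row after row: the shift along the tool's x, y, z in mm, then the turn, a rotation vector about the tool's x, y, z in rad, then the finger opening in mm, from 0 to 93. In form: [tx, ty, tz, wx, wy, wz, hand, tx, ty, tz, wx, wy, wz, hand, ...]. A call has 1 to 12 rows; each row shifts and turns the commanded pose from where the row before left it, along the tool's axes as they then stand; what a row does not reach is not made up. A row lasts 1/10 s, in which the tool goes at most 50 mm and 8.59 degrees, less where a joint would pass 70% of its speed; a pose out of reach is approached as far as the arm can. A call is refused whole if a number of a shift passes 50 or a number of a turn 0.15, either way. A call with a gripper value outside its range is refused whole. The fingers move at their own pace and stop on an object; the grip force is fixed at half the most. Time passes only in rows, so rows that do not move let the fingers close. It gives the time, the measured TCP pose, the force, the opening and the grip force at its end, in the units of the state.
- manip.sense(): the state, without advancing time (a new reading comes with each control period).
- snapshot(name): name is "scene" or "top" or "wrist"; returns a dict with "img" (420x560x3 uint8, red, green, blue), "K" (3x3 intrinsics, pixels), "D" ([k1, k2, p1, p2, k3] as OpenCV has them; the pictures are not rectified), "extrinsics" (4x4, takes a point from camera to world coordinates); the wrist camera has in their place "tool_from_camera" (4x4, takes a point from camera to tool coordinates, whose origin is the TCP and whose axes are the flange's). Camera axes: x right, y down, z forward; pixel columns grow to the right and rows downward; lengths in m; the calibration is good to about 2 mm. A picture is of the moment at which its call begins: read the wrist's pose just before it. There is no depth.
- manip.sign_off(): hands the job in; it is judged then, once.
The state is a dict: "clock": time; "qpos": joint angles; "qvel": joint speeds; "joint_torque": joint torques, N m; "tool_pos": TCP position; "eef_rot": TCP orientation; "ft_force": force on the tool from outside, world axes, zero at the start; "ft_torque": the same for the moment, N m; "finger_gap": finger opening in m; "grip_force": force on a finger pad.
Only numpy, scipy, OpenCV 4.12 (cv2) and the standard library are available. Lean on these libraries where they do the work, as an engineer would, in place of code of your own. Each camera call takes 0.05 s, during which the arm holds its last target. There are 200 camera calls.

## Working session

There is one attempt and no reset: what is moved stays moved. The work goes in short steps, Python scripts to look and compute and a tool call to move; the robot and the scene stay as the last step left them, time stands still between calls to the robot, and variables do not carry over. Pictures are saved under pics/ and viewed, at most 12 in all, crops included, and the job is handed in when it is done.

Besides the shell and the picture viewer there is one more tool, called after "Request:" as a command line: name --argument value ..., lists and objects as JSON in quotes. step_arm: Moves the arm, as the interface text tells. Its arguments: {"type":"object","properties":{"increments":{"type":"array","items":{"type":"number"}}},"required":["increments"]}

```bash
ls; mkdir -p pics; cat > h.py <<'E'
import numpy as np, cv2
from rig import manip, snapshot
from scipy.spatial.transform import Rotation as R
def tool():
    s=manip.sense(); T=np.eye(4); q=s["eef_rot"]
    T[:3,:3]=R.from_quat([q[1],q[2],q[3],q[0]]).as_matrix(); T[:3,3]=s["tool_pos"]; return T
def snap(n):
    T=tool(); d=snapshot(n)
    d["E"]=np.array(d["extrinsics"]) if n!="wrist" else T@np.array(d["tool_from_camera"])
    return d
def cast(d,uv,z):
    p=cv2.undistortPoints(np.array(uv,float).reshape(-1,1,2),np.array(d["K"]),np.array(d["D"])).reshape(-1,2)
    r=np.c_[p,np.ones(len(p))]@d["E"][:3,:3].T; o=d["E"][:3,3]
    return o+r*((z-o[2])/r[:,2])[:,None]
def proj(d,P):
    W=np.linalg.inv(d["E"]); return cv2.projectPoints(np.array(P,float).reshape(-1,3),cv2.Rodrigues(W[:3,:3])[0],W[:3,3],np.array(d["K"]),np.array(d["D"]))[0].reshape(-1,2)
def save(d,n,crop=None,k=1):
    i=d["img"][...,::-1]
    if crop: i=i[crop[1]:crop[3],crop[0]:crop[2]]
    cv2.imwrite("pics/"+n,cv2.resize(i,None,fx=k,fy=k))
E
python3 - <<'E'
from h import *
import pickle
o={}
for n in("scene","top","wrist"):
    d=snap(n); o[n]=d; print(n,d["E"].round(3).tolist())
    save(d,n+"0.png")
pickle.dump(o,open("s0.pkl","wb"))
print(manip.sense())
E
```

```text
pics
scene [[-0.659, 0.437, -0.613, 1.27], [0.753, 0.377, -0.54, 0.622], [-0.005, -0.817, -0.577, 0.748], [0.0, 0.0, 0.0, 1.0]]
top [[-0.008, -0.992, 0.126, 0.448], [-1.0, 0.009, 0.005, -0.001], [-0.006, -0.126, -0.992, 1.003], [0.0, 0.0, 0.0, 1.0]]
wrist [[0.3, 0.922, 0.243, 0.128], [0.954, -0.29, -0.078, 0.642], [-0.001, 0.255, -0.967, 0.384], [0.0, 0.0, 0.0, 1.0]]
{'clock': 0.15, 'qpos': array([-1.2925044 ,  0.61570107, -0.01265192,  1.42447211,  0.00812034,
        1.10339513, -0.04041186]), 'qvel': array([-5.81151237e-06, -3.86572867e-04, -1.51410076e-04, -6.27324248e-03,
       -1.86310506e-04, -6.59759524e-04, -2.21278958e-03]), 'joint_torque': array([ 1.04212486e-03, -4.59347749e+01,  2.09551253e-01, -1.65942496e+01,
       -6.10901811e-02,  1.81249261e-02,  1.56269616e-04]), 'tool_pos': array([0.19487366, 0.61954316, 0.24276399]), 'eef_rot': array([-1.39502414e-04,  1.51762311e-01,  9.88416549e-01, -9.52576062e-04]), 'ft_force': array([-0.24035105,  0.3838339 ,  0.06834751]), 'ft_torque': array([ 0.02463952,  0.0542538 , -0.06310681]), 'grip_force': 0.0, 'finger_gap': 0.09299167288040368}
```

View pics/scene0.png

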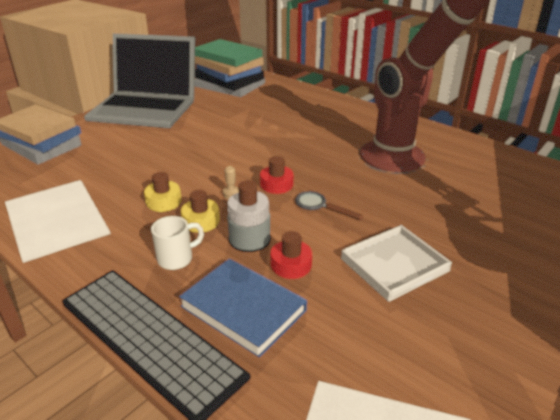

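View pics/top0.png

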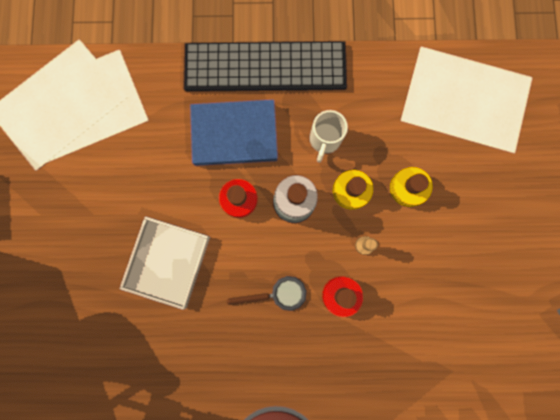

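Candidates for the lid: grey canister's aluminium lid at scene (249,205) / top (297,196). The look-alikes are red at top (238,198) and (343,297), and yellow at (353,188) and (411,186). I choose the grey one. The stamp is at top (368,245), the tray at (165,262), the mug at (328,132), the book at (235,132) and the magnifier at (290,293).

```bash
python3 - <<'E'
from h import *
import pickle
o=pickle.load(open("s0.pkl","rb")); t=o["top"]; s=o["scene"]
for n,uv,z in [("knobtop",(297,193),.154),("cap",(296,197),.11),("stamptop",(364,243),.085),("stampfoot",(370,247),.0),("red1",(238,198),.03),("red2",(343,297),.03),("yel1",(353,188),.03),("yel2",(411,186),.03),("mug",(328,130),.09),("mag",(290,293),.01),("book",(235,132),.03)]:
    p=cast(t,[uv],z)[0]; print(n,p.round(3),np.hypot(*p[:2]).round(3),proj(s,p).round(0))
hsv=cv2.cvtColor(t["img"],cv2.COLOR_RGB2HSV)
m=((hsv[...,1]<90)&(hsv[...,2]>120)).astype(np.uint8); m[:,:100]=0;m[:,230:]=0;m[:210]=0;m[320:]=0
m=cv2.morphologyEx(m,cv2.MORPH_CLOSE,np.ones((7,7)))
c=max(cv2.findContours(m,0,2)[0],key=cv2.contourArea)
r=cv2.minAreaRect(c); b=cv2.boxPoints(r); P=cast(t,b,.026)
print("tray",r,P.round(3).tolist(),P.mean(0),[np.linalg.norm(P[i]-P[i-1]).round(3) for i in range(4)])
a=cv2.resize(t["img"][150:330,200:440,::-1],None,fx=3,fy=3); cv2.imwrite("pics/crop1.png",a)
E
```

```text
knobtop [ 0.591 -0.051  0.154] 0.593 [[247. 184.]]
cap [ 0.589 -0.051  0.11 ] 0.591 [[248. 200.]]
stamptop [ 0.486 -0.204  0.085] 0.527 [[233. 170.]]
stampfoot [ 0.48  -0.237  0.   ] 0.535 [[228. 192.]]
red1 [0.6   0.086 0.03 ] 0.606 [[291. 254.]]
red2 [ 0.362 -0.162  0.03 ] 0.397 [[276. 175.]]
yel1 [ 0.622 -0.194  0.03 ] 0.652 [[199. 211.]]
yel2 [ 0.626 -0.336  0.03 ] 0.71 [[162. 192.]]
mug [ 0.749 -0.129  0.09 ] 0.76 [[173. 225.]]
mag [ 0.371 -0.038  0.01 ] 0.373 [[309. 198.]]
book [0.766 0.094 0.03 ] 0.772 [[241. 296.]]
tray ((164.40000915527344, 262.3000183105469), (68.62141418457031, 78.10824584960938), 18.434947967529297) [[0.386, 0.368, 0.026], [0.563, 0.314, 0.026], [0.509, 0.155, 0.026], [0.334, 0.212, 0.026]] [0.44782825 0.26218134 0.026     ] [np.float64(0.164), np.float64(0.185), np.float64(0.168), np.float64(0.183)]
```

View pics/crop1.png

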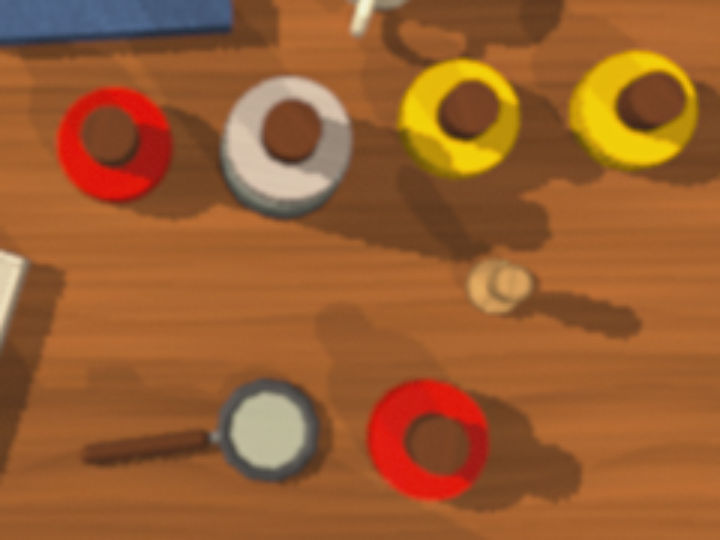

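The close crop confirms the aluminium lid at top px (297,193), with the stamp foot at (365,246) and its handle top at (371,244). Estimated positions: knob (0.591, -0.051) and tray (0.448, 0.262), both within reach. The tray's measured size of 184x166 is close to the expected 182x162. I'll set out while winding the wrist.

Request:
step_arm --increments '[-36,-33,0,0,0,0,93,-36,-33,0,0,0,0,93,-36,-33,0,0,0,0,93,-36,-33,0,0,0,0,93,-36,-33,0,0,0,0,93,-36,-33,0,0,0,0,93,-36,-33,0,0,0,0,93,-36,-33,0,0,0,0,93,-36,-33,0,0,0,0,93,-36,-33,0,0,0,0,93,-36,-33,0,0,0,0,93,-36,-33,0,0,0,0,93]'

```text
clock: 1.35
tool_pos: [0.4889, 0.1108, 0.2437]
eef_rot: [-0.0, 0.152, 0.988, 0.0]
ft_force: [0.9, 0.2, -0.2]
finger_gap: 0.0929
grip_force: 0.0
```

Request:
step_arm --increments '[-36,-33,0,0,0,0,93,-36,-33,0,0,0,0,93,-36,-33,0,0,0,0,93,-36,-33,0,0,0,0,93,0,0,0,0,0,0.149,93,0,0,0,0,0,0.149,93,0,0,0,0,0,0.149,93,0,0,0,0,0,0.149,93,0,0,0,0,0,0.149,93,0,0,0,0,0,0.149,93,0,0,0,0,0,0.149,93,0,0,0,0,0,0.149,93]'

```text
clock: 2.55
tool_pos: [0.5858, -0.0563, 0.2433]
eef_rot: [-0.0, 0.683, 0.731, -0.0]
ft_force: [-0.1, -0.0, -0.3]
finger_gap: 0.0929
grip_force: 0.0
```

```bash
python3 - <<'E'
from h import *
s=manip.sense();print(s["clock"],s["qpos"].round(3),s["tool_pos"].round(4),tool()[:3,:3].round(3).tolist())
E
```

```text
2.55 [-0.206  0.546  0.428  1.619 -0.254  1.033  0.365] [ 0.5858 -0.0563  0.2433] [[-0.068, 0.998, -0.001], [0.998, 0.068, 0.0], [0.0, -0.001, -1.0]]
```

```bash
python3 - <<'E'
from h import *
d=snap("wrist"); save(d,"w1.png"); np.save("w1.npy",d,allow_pickle=True)
print(proj(d,[[.591,-.051,.154],[.591,-.051,.11],[.591,-.051,0]]).round(0).tolist())
E
```

```text
[[286.0, 218.0], [285.0, 205.0], [284.0, 186.0]]
```

View pics/w1.png

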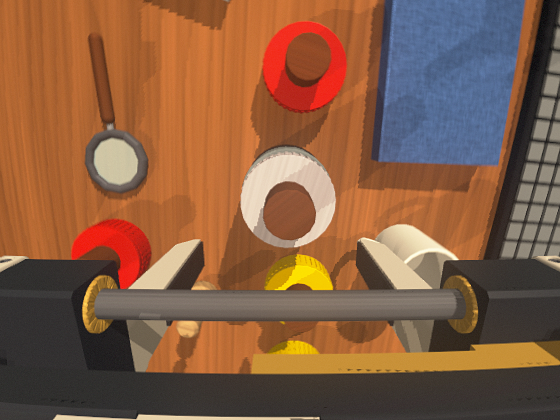

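The wrist view shows the grey lid at px (288,198) with its knob at (290,211), slightly off my prediction of (286,218).

```bash
python3 - <<'E'
from h import *
d=np.load("w1.npy",allow_pickle=True).item()
hsv=cv2.cvtColor(d["img"],cv2.COLOR_RGB2HSV)
roi=np.zeros(hsv.shape[:2],bool); roi[170:247,255:325]=1
k=(((hsv[...,1]>100)&roi)).astype(np.uint8)
k=cv2.morphologyEx(k,cv2.MORPH_OPEN,np.ones((5,5)))
c=max(cv2.findContours(k,0,1)[0],key=cv2.contourArea); e=cv2.fitEllipse(c); print("knob",e)
roi[:]=0; roi[140:252,225:350]=1
g=((hsv[...,1]<70)&(hsv[...,2]>90)&roi).astype(np.uint8)
g=cv2.morphologyEx(g,cv2.MORPH_OPEN,np.ones((3,3)))
c2=max(cv2.findContours(g,0,1)[0],key=cv2.contourArea); h=cv2.convexHull(c2);e2=cv2.fitEllipse(h); print("cap",e2)
for z in(.146,.152,.158): print(z,"knobtop",cast(d,[e[0]],z)[0].round(4), np.ptp(cast(d,[(e[0][0]-e[1][1]/2,e[0][1]),(e[0][0]+e[1][1]/2,e[0][1])],z),axis=0).round(4))
for z in(.10,.11,.12): print(z,"cap",cast(d,[e2[0]],z)[0].round(4), np.ptp(cast(d,[(e2[0][0]-e2[1][1]/2,e2[0][1]),(e2[0][0]+e2[1][1]/2,e2[0][1])],z),axis=0).round(4))
E
```

```text
knob ((288.778076171875, 211.09385681152344), (51.135894775390625, 57.875244140625), 175.40792846679688)
cap ((287.2083435058594, 197.19009399414062), (94.276611328125, 101.18729400634766), 175.3108367919922)
0.146 knobtop [ 0.5932 -0.0472  0.146 ] [0.0484 0.0033 0.    ]
0.152 knobtop [ 0.5929 -0.0456  0.152 ] [0.0472 0.0032 0.    ]
0.158 knobtop [ 0.5926 -0.0441  0.158 ] [0.046  0.0031 0.    ]
0.1 cap [ 0.5929 -0.0452  0.1   ] [0.0998 0.0068 0.    ]
0.11 cap [ 0.5925 -0.0431  0.11  ] [0.0963 0.0066 0.    ]
0.12 cap [ 0.5921 -0.0409  0.12  ] [0.0928 0.0064 0.    ]
```

Request:
step_arm --increments '[8,7,0,0,0,0.149,93,0,0,0,0,0,0.149,93,0,0,0,0,0,0.149,93,0,0,0,0,0,0.149,93,0,0,0,0,0,0.149,93,0,0,0,0,0,0.149,93,0,0,0,0,0,0.149,93,0,0,0,0,0,0.149,93,0,0,0,0,0,0.149,93,0,0,0,0,0,0.149,93,0,0,0,0,0,0.149,93,0,0,0,0,0,0.149,93]'

```text
clock: 3.8
tool_pos: [0.5923, -0.0477, 0.2433]
eef_rot: [-0.0, 0.997, -0.073, -0.0]
ft_force: [-0.1, -0.2, -0.4]
finger_gap: 0.0931
grip_force: 0.0
```

```bash
cat > k.py <<'E'
from h import *
s=manip.sense();print(s["clock"],s["qpos"].round(3),s["tool_pos"].round(4),tool()[:3,:3].round(3).tolist())
d=snap("wrist"); np.save("w2.npy",d,allow_pickle=True)
u,v=proj(d,[.5925,-.048,.13])[0]; print(u,v)
hsv=cv2.cvtColor(d["img"],cv2.COLOR_RGB2HSV)
roi=np.zeros(hsv.shape[:2],bool); roi[int(v)-70:int(v)+40,int(u)-65:int(u)+65]=1
g=((hsv[...,1]<70)&(hsv[...,2]>90)&roi).astype(np.uint8)
g=cv2.morphologyEx(g,cv2.MORPH_OPEN,np.ones((3,3)))
c2=max(cv2.findContours(g,0,1)[0],key=cv2.contourArea); h=cv2.convexHull(c2);e2=cv2.fitEllipse(h); print("cap",e2)
f=np.zeros_like(g); cv2.fillConvexPoly(f,h,1)
k=((hsv[...,1]>100)&(f>0)).astype(np.uint8)
k=cv2.morphologyEx(k,cv2.MORPH_OPEN,np.ones((5,5)))
c=max(cv2.findContours(k,0,1)[0],key=cv2.contourArea); e=cv2.fitEllipse(c); print("knob",e)
# shift along image v from whole silhouette to the top circle
for n,e,z in(("knob",e,.152),("cap",e2,.108)):
    p=(e[0][0],e[0][1]+(e[1][1]-e[1][0])/2); print(n,cast(d,[e[0]],z)[0].round(4),cast(d,[p],z)[0].round(4))
E
python3 k.py
```

```text
3.8 [-0.477  0.677  0.922  1.61  -0.578  1.15  -1.134] [ 0.5923 -0.0477  0.2433] [[0.989, -0.146, -0.001], [-0.146, -0.989, 0.0], [-0.001, -0.0, -1.0]]
281.5141114428162 214.19481282352902
cap ((281.9197082519531, 201.1782989501953), (94.06148529052734, 101.38204193115234), 176.4541015625)
knob ((282.4170837402344, 216.0852508544922), (50.84698486328125, 58.08965301513672), 177.67160034179688)
knob [ 0.5969 -0.0493  0.152 ] [ 0.5938 -0.0488  0.152 ]
cap [ 0.5992 -0.0495  0.108 ] [ 0.5957 -0.049   0.108 ]
```

Request:
step_arm --increments '[0,1.3,0,0,0,0.149,93,0,0,0,0,0,0.149,93,0,0,0,0,0,0.149,93,0,0,0,0,0,0.149,93,0,0,0,0,0,0.149,93,0,0,40,0,0,0,93,0,0,40,0,0,0,93,0,0,23,0,0,0,93,0,0,0,0,0,0,93]'

```text
clock: 4.75
tool_pos: [0.5902, -0.0476, 0.1368]
eef_rot: [0.001, 0.904, -0.428, -0.004]
ft_force: [-0.1, -0.8, 0.1]
finger_gap: 0.0929
grip_force: 0.0
```

```bash
cat > st.py <<'E'
from h import *
s=manip.sense();print(s["clock"],s["qpos"].round(3),s["tool_pos"].round(4),tool()[:3,:2].round(3).tolist(),s["ft_force"].round(1),s["ft_torque"].round(2),s["grip_force"],s["finger_gap"])
E
python3 st.py
```

```text
4.75 [-0.506  0.87   1.016  1.73  -0.843  1.054 -1.643] [ 0.5902 -0.0476  0.1368] [[0.634, -0.773], [-0.773, -0.634], [-0.007, 0.004]] [-0.1 -0.8  0.1] [ 0.06  0.12 -0.06] 0.0 0.09287204664429058
```

Request:
step_arm --increments '[2.5,-0.9,-3,0.004,0.007,0,93,0,0,0,0,0,0,93]'

```text
clock: 4.95
tool_pos: [0.5958, -0.0518, 0.146]
eef_rot: [-0.0, 0.903, -0.429, 0.006]
ft_force: [0.1, -0.3, 0.4]
finger_gap: 0.0931
grip_force: 0.0
```

```bash
python3 st.py
```

```text
4.95 [-0.507  0.86   1.027  1.722 -0.843  1.052 -1.645] [ 0.5958 -0.0518  0.146 ] [[0.632, -0.775], [-0.775, -0.632], [0.011, -0.006]] [ 0.1 -0.3  0.4] [ 0.07  0.12 -0.02] 0.0 0.09309262041877092
```

Request:
step_arm --increments '[0,0,0,0,0,0,93,0,0,0,0,0,0,93,0,0,0,0,0,0,93]'

```text
clock: 5.25
tool_pos: [0.5948, -0.0506, 0.1443]
eef_rot: [-0.001, 0.903, -0.429, 0.004]
ft_force: [0.1, 0.8, 0.7]
finger_gap: 0.0927
grip_force: 0.0
```

```bash
python3 st.py
```

```text
5.25 [-0.508  0.862  1.025  1.724 -0.843  1.052 -1.646] [ 0.5948 -0.0506  0.1443] [[0.631, -0.776], [-0.776, -0.631], [0.008, -0.005]] [0.1 0.8 0.7] [0.07 0.17 0.01] 0.0 0.09273821283201135
```

Request:
step_arm --increments '[-2.5,0.9,3,-0.004,-0.007,0,93,0,0,0,0,0,0,60,0,0,0,0,0,0,30,0,0,0,0,0,0,30,0,0,0,0,0,0,30,0,0,0,0,0,0,30]'

```text
clock: 5.85
tool_pos: [0.5923, -0.0493, 0.1406]
eef_rot: [0.0, 0.903, -0.43, 0.0]
ft_force: [0.2, 0.8, 0.4]
finger_gap: 0.0578
grip_force: 0.0
```

```bash
python3 st.py
```

```text
5.85 [-0.507  0.866  1.021  1.727 -0.844  1.054 -1.646] [ 0.5923 -0.0493  0.1406] [[0.631, -0.776], [-0.776, -0.631], [0.0, 0.0]] [0.2 0.8 0.4] [ 0.05  0.1  -0.02] 0.0 0.05775812500695133
```

Request:
step_arm --increments '[0,0,0,0,0,0,30,0,0,0,0,0,0,30,0,0,0,0,0,0,30]'

```text
clock: 6.15
tool_pos: [0.5922, -0.0494, 0.1407]
eef_rot: [0.0, 0.903, -0.43, 0.0]
ft_force: [1.0, -0.5, 0.1]
finger_gap: 0.0434
grip_force: 30.0
```

```bash
python3 st.py
```

```text
6.15 [-0.507  0.866  1.021  1.727 -0.844  1.054 -1.646] [ 0.5922 -0.0494  0.1407] [[0.631, -0.776], [-0.776, -0.631], [0.0, 0.0]] [ 1.  -0.5  0.1] [-0.01  0.2  -0.07] 29.999764835229144 0.04340747509400274
```

Request:
step_arm --increments '[0,0,-0.3,0,0,-0.149,30,0,0,-0.3,0,0,-0.149,30,0,0,-0.3,0,0,-0.149,30,0,0,-0.3,0,0,-0.149,30,0,0,-0.3,0,0,-0.149,30,0,0,-0.3,0,0,-0.149,30,0,0,-0.3,0,0,-0.149,30,0,0,-0.3,0,0,-0.149,30]'

```text
clock: 6.95
tool_pos: [0.5917, -0.0494, 0.1424]
eef_rot: [0.0, 0.988, 0.154, -0.001]
ft_force: [0.8, 0.9, -2.6]
finger_gap: 0.0436
grip_force: 30.0
```

```bash
python3 st.py
```

```text
6.95 [-0.372  0.743  0.717  1.722 -0.597  0.909 -0.666] [ 0.5917 -0.0494  0.1424] [[0.952, 0.305], [0.305, -0.952], [-0.001, -0.0]] [ 0.8  0.9 -2.6] [-0.03  0.17 -0.01] 29.995771867688745 0.04356043248003028
```

Request:
step_arm --increments '[0,0,-0.29,0,0,-0.149,30,0,0,-0.29,0,0,-0.149,30,0,0,-0.29,0,0,-0.149,30,0,0,-0.29,0,0,-0.149,30,0,0,-0.29,0,0,-0.149,30,0,0,-0.29,0,0,-0.149,30,0,0,-0.29,0,0,-0.149,30,0,0,-0.29,0,0,-0.149,30,0,0,-0.29,0,0,-0.149,30,0,0,-0.29,0,0,-0.149,30,0,0,-0.29,0,0,-0.149,30,0,0,-0.29,0,0,-0.149,30]'

```text
clock: 8.15
tool_pos: [0.5923, -0.0503, 0.146]
eef_rot: [0.0, 0.499, 0.867, -0.001]
ft_force: [1.6, -0.2, -2.9]
finger_gap: 0.0434
grip_force: 30.0
```

```bash
python3 st.py
```

```text
8.15 [-0.085  0.644  0.215  1.709 -0.176  0.807  0.736] [ 0.5923 -0.0503  0.146 ] [[-0.502, 0.865], [0.865, 0.502], [-0.001, -0.001]] [ 1.6 -0.2 -2.9] [-0.4  -0.26 -0.05] 29.995927865384147 0.04344542096572408
```

Request:
step_arm --increments '[0,0,-0.29,0,0,-0.149,30,0,0,-0.29,0,0,-0.149,30,0,0,-0.29,0,0,-0.149,30,0,0,-0.29,0,0,-0.149,30,0,0,-0.29,0,0,-0.149,30,0,0,-0.29,0,0,-0.149,30,0,0,-0.29,0,0,-0.149,30,0,0,-0.29,0,0,-0.149,30,0,0,-0.29,0,0,-0.149,30,0,0,-0.29,0,0,-0.149,30,0,0,-0.29,0,0,-0.149,30,0,0,-0.29,0,0,-0.149,30]'

```text
clock: 9.35
tool_pos: [0.5927, -0.05, 0.1495]
eef_rot: [0.0, -0.363, 0.932, -0.0]
ft_force: [2.0, -0.6, -2.7]
finger_gap: 0.0437
grip_force: 30.0
```

```bash
python3 st.py
```

```text
9.35 [ 0.23   0.647 -0.297  1.695  0.241  0.835  2.141] [ 0.5927 -0.05    0.1495] [[-0.736, -0.677], [-0.677, 0.736], [-0.0, -0.001]] [ 2.  -0.6 -2.7] [ 0.03 -0.43 -0.04] 29.996209057280794 0.04370575555225915
```

Request:
step_arm --increments '[0,0,-0.29,0,0,-0.149,30,0,0,-0.29,0,0,-0.149,30,0,0,-0.29,0,0,-0.149,30,0,0,0,0,0,0,65,0,0,0,0,0,0,65,0,0,0,0,0,0.149,65,0,0,0,0,0,0.149,65,0,0,0,0,0,0.149,65,0,0,0,0,0,0.149,65,0,0,0,0,0,0.149,65,0,0,0,0,0,0.149,65,0,0,0,0,0,0.149,65]'

```text
clock: 10.55
tool_pos: [0.5923, -0.0492, 0.1512]
eef_rot: [0.0, -0.067, 0.998, -0.0]
ft_force: [0.3, -0.5, -0.8]
finger_gap: 0.065
grip_force: 0.0
```

Request:
step_arm --increments '[0,0,0,0,0,0.149,65,0,0,0,0,0,0.149,65,0,0,0,0,0,0.149,65,0,0,0,0,0,0.149,65,0,0,0,0,0,0.149,65,0,0,0,0,0,0.149,65,0,0,0,0,0,0.149,65,0,0,0,0,0,0.149,65,0,0,0,0,0,0.149,65,0,0,0,0,0,0.149,65,0,0,0,0,0,0.149,65,0,0,0,0,0,0.149,65]'

```text
clock: 11.75
tool_pos: [0.5924, -0.0489, 0.1513]
eef_rot: [0.0, 0.736, 0.677, 0.0]
ft_force: [0.1, 0.3, 0.1]
finger_gap: 0.0649
grip_force: 0.0
```

Request:
step_arm --increments '[0,0,0,0,0,0.149,65,0,0,0,0,0,0.149,65,0,0,0,0,0,0.149,65,0,0,0,0,0,0.149,65,0,0,0,0,0,0.149,65,0,0,0,0,0,0.149,65,0,0,0,0,0,0.149,65,0,0,0,0,0,0.149,65,0,0,0,0,0,0.149,65,0,0,0,0,0,0.149,65,0,0,0,0,0,0.149,65,0,0,0,0,0,0.1,65]'

```text
clock: 12.95
tool_pos: [0.5925, -0.0485, 0.1512]
eef_rot: [-0.0, 0.992, -0.125, 0.0]
ft_force: [0.6, 0.5, -0.1]
finger_gap: 0.065
grip_force: 0.0
```

Request:
step_arm --increments '[0,0,0,0,0,0,55,0,0,0,0,0,0,30,0,0,0,0,0,0,30,0,0,0,0,0,0,30,0,0,0,0,0,0,30]'

```text
clock: 13.45
tool_pos: [0.5923, -0.0494, 0.1511]
eef_rot: [-0.0, 0.993, -0.121, 0.0]
ft_force: [-0.0, -0.5, 1.5]
finger_gap: 0.0432
grip_force: 29.8
```

```bash
python3 st.py
```

```text
13.45 [-0.445  0.782  0.868  1.716 -0.703  0.984 -1.123] [ 0.5923 -0.0494  0.1511] [[0.971, -0.241], [-0.241, -0.971], [0.0, -0.0]] [-0.  -0.5  1.5] [-0.01  0.2   0.05] 29.849920724518597 0.04323687580037925
```

Request:
step_arm --increments '[0,0,-0.29,0,0,-0.149,30,0,0,-0.29,0,0,-0.149,30,0,0,-0.29,0,0,-0.149,30,0,0,-0.29,0,0,-0.149,30,0,0,-0.29,0,0,-0.149,30,0,0,-0.29,0,0,-0.149,30,0,0,-0.29,0,0,-0.149,30,0,0,-0.29,0,0,-0.149,30,0,0,-0.29,0,0,-0.149,30,0,0,-0.29,0,0,-0.149,30,0,0,-0.29,0,0,-0.149,30,0,0,-0.29,0,0,-0.149,30]'

```text
clock: 14.65
tool_pos: [0.5919, -0.0499, 0.1545]
eef_rot: [-0.0, 0.714, 0.7, -0.0]
ft_force: [-1.7, -0.6, 0.0]
finger_gap: 0.0435
grip_force: 29.8
```

Request:
step_arm --increments '[0,0,-0.29,0,0,-0.149,30,0,0,-0.29,0,0,-0.149,30,0,0,-0.29,0,0,-0.149,30,0,0,-0.29,0,0,-0.149,30,0,0,-0.29,0,0,-0.149,30,0,0,-0.29,0,0,-0.149,30,0,0,-0.29,0,0,-0.149,30,0,0,-0.29,0,0,-0.149,30,0,0,-0.29,0,0,-0.149,30,0,0,-0.29,0,0,-0.149,30,0,0,-0.29,0,0,-0.149,30,0,0,-0.29,0,0,-0.149,30]'

```text
clock: 15.85
tool_pos: [0.5926, -0.0503, 0.158]
eef_rot: [0.0, -0.098, 0.995, -0.0]
ft_force: [-0.3, -1.2, -1.4]
finger_gap: 0.0434
grip_force: 29.8
```

Request:
step_arm --increments '[0,0,-0.29,0,0,-0.149,30,0,0,-0.29,0,0,-0.149,30,0,0,-0.29,0,0,-0.149,30,0,0,-0.29,0,0,-0.149,30,0,0,-0.29,0,0,-0.149,30,0,0,-0.29,0,0,-0.149,30,0,0,-0.29,0,0,-0.149,30]'

```text
clock: 16.55
tool_pos: [0.593, -0.05, 0.16]
eef_rot: [0.001, -0.581, 0.814, -0.001]
ft_force: [0.9, -0.2, -1.1]
finger_gap: 0.0436
grip_force: 29.8
```

```bash
python3 st.py
```

```text
16.55 [ 0.312  0.653 -0.432  1.682  0.337  0.88   2.551] [ 0.593 -0.05   0.16 ] [[-0.326, -0.945], [-0.945, 0.326], [-0.0, -0.002]] [ 0.9 -0.2 -1.1] [ 0.12 -0.21 -0.02] 29.831180828623474 0.04361905269258627
```

Request:
step_arm --increments '[0,0,-1,0,0,0,30,0,0,-1,0,0,0,30,0,0,-1,0,0,0,30,0,0,-1,0,0,0,30]'

```text
clock: 16.95
tool_pos: [0.5927, -0.0499, 0.1638]
eef_rot: [0.0, -0.578, 0.816, -0.001]
ft_force: [2.8, -2.2, -5.1]
finger_gap: 0.0434
grip_force: 29.8
```

Request:
step_arm --increments '[0,0,-1,0,0,0,30,0,0,-1,0,0,0,30,0,0,0,0,0,0,30]'

```text
clock: 17.25
tool_pos: [0.5922, -0.0493, 0.1661]
eef_rot: [-0.0, -0.579, 0.816, -0.0]
ft_force: [2.0, 0.5, -3.3]
finger_gap: 0.0434
grip_force: 29.8
```

Request:
step_arm --increments '[0,0,-4,0,0,0,30,0,0,-6,0,0,0,30,0,0,-15,0,0,0,30,0,0,-25,0,0,0,30,0,0,-25,0,0,0,30,0,0,-15,0,0,0,30,0,0,0,0,0,0,30]'

```text
clock: 17.95
tool_pos: [0.5928, -0.0482, 0.2587]
eef_rot: [0.002, -0.579, 0.815, -0.001]
ft_force: [0.5, -0.2, -2.5]
finger_gap: 0.0432
grip_force: 29.9
```

```bash
python3 - <<'E'
from h import *
exec(open("st.py").read().split("\n",1)[1])
d=snap("scene"); save(d,"scene1.png",(150,110,430,320),2)
E
```

```text
17.95 [ 0.335  0.549 -0.474  1.564  0.271  1.091  2.602] [ 0.5928 -0.0482  0.2587] [[-0.33, -0.944], [-0.944, 0.33], [-0.002, -0.003]] [ 0.5 -0.2 -2.5] [0.11 0.09 0.03] 29.873035846394487 0.043200813466579856
```

View pics/scene1.png

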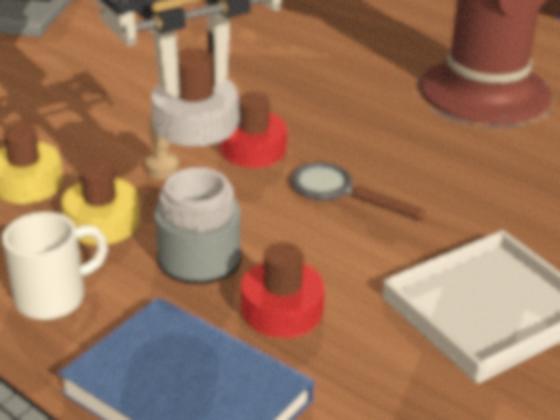

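The lid is held level at crop (195,100), the canister is open at (200,220), and nothing else has moved. Next is the tray.

Request:
step_arm --increments '[-12,12,0,0,0,0,30,-25,24,0,0,0,0,30,-25,24,0,0,0,0,30,-25,24,0,0,0,0,30,-25,24,0,0,0,0,30,-25,24,0,0,0,0,30,-25,24,0,0,0,0,30,-25,24,0,0,0,0,30,-25,24,0,0,0,0,30,-20,20,0,0,0,0,30,-13,15,0,0,0,0,30,0,0,0,0,0,0,30]'

```text
clock: 19.2
tool_pos: [0.443, 0.265, 0.255]
eef_rot: [-0.001, -0.582, 0.813, 0.002]
ft_force: [-1.3, -0.7, -2.7]
finger_gap: 0.0435
grip_force: 29.9
```

```bash
python3 - <<'E'
from h import *
exec(open("st.py").read().split("\n",1)[1])
d=snap("wrist"); save(d,"w3.png"); np.save("w3.npy",d,allow_pickle=True)
E
```

```text
19.2 [-0.215  0.44  -0.53   1.777  0.255  0.996  1.97 ] [0.443 0.265 0.255] [[-0.322, -0.947], [-0.947, 0.322], [0.0, 0.005]] [-1.3 -0.7 -2.7] [0.14 0.12 0.02] 29.873651697998866 0.043520360261725156
```

View pics/w3.png

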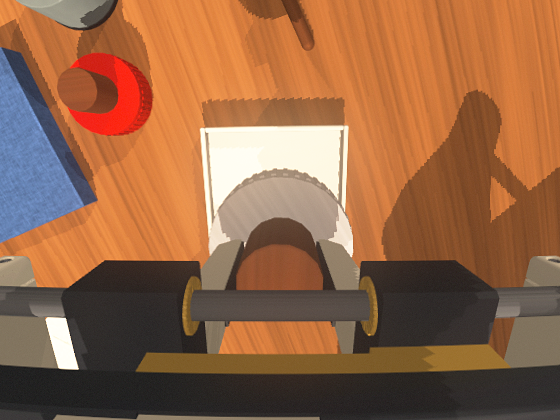

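The lid hangs above the tray. The tray's far rim edge is visible from (202,128) to (347,126).

```bash
python3 - <<'E'
from h import *
d=np.load("w3.npy",allow_pickle=True).item()
a,b=cast(d,[(202,128),(347,126)],.026); print(a,b,np.linalg.norm(a-b))
e=(b-a)/np.linalg.norm(b-a); n=np.array([-e[1],e[0],0]); n*=np.sign(n[1])
print((a+b)/2+n*.081,(a+b)/2+n*.091)
E
```

```text
[0.50712188 0.16317576 0.026     ] [0.33919607 0.21788373 0.026     ] 0.176612680475804
[0.44824973 0.26754568 0.026     ] [0.45134735 0.27705382 0.026     ]
```

Request:
step_arm --increments '[0,0,15,0,0,0,30,0,0,30,0,0,0,30,0,0,30,0,0,0,30,0,0,30,0,0,0,30,0,0,30,0,0,0,30,0,0,20,0,0,0,30,0,0,10,0,0,0,30,0,0,5,0,0,0,30,0,0,0,0,0,0,30,0,0,0,0,0,0,30]'

```text
clock: 20.25
tool_pos: [0.4482, 0.2612, 0.0867]
eef_rot: [0.001, -0.579, 0.816, -0.0]
ft_force: [-0.6, 0.1, -2.7]
finger_gap: 0.0436
grip_force: 29.9
```

```bash
python3 st.py
```

```text
20.25 [-0.31   0.664 -0.396  1.958  0.433  0.602  1.813] [0.4482 0.2612 0.0867] [[-0.331, -0.944], [-0.944, 0.331], [-0.001, -0.001]] [-0.6  0.1 -2.7] [ 0.08  0.07 -0.03] 29.873288489179686 0.043618911018915914
```

Request:
step_arm --increments '[0,0,2,0,0,0,30,0,0,2,0,0,0,30,0,0,2,0,0,0,30,0,0,1.5,0,0,0,30,0,0,1,0,0,0,30,0,0,0,0,0,0,30]'

```text
clock: 20.85
tool_pos: [0.4475, 0.2608, 0.0772]
eef_rot: [-0.0, -0.579, 0.816, -0.0]
ft_force: [0.0, -0.7, -3.6]
finger_gap: 0.0434
grip_force: 29.9
```

Request:
step_arm --increments '[0,0,1,0,0,0,30,0,0,0,0,0,0,30]'

```text
clock: 21.05
tool_pos: [0.4475, 0.2609, 0.0768]
eef_rot: [-0.0, -0.579, 0.816, -0.0]
ft_force: [-1.3, -0.8, 1.5]
finger_gap: 0.0436
grip_force: 29.9
```

Request:
step_arm --increments '[0,0,1,0,0,0,30,0,0,0,0,0,0,30]'

```text
clock: 21.25
tool_pos: [0.447, 0.2608, 0.0762]
eef_rot: [-0.0, -0.579, 0.815, -0.0]
ft_force: [-2.8, -2.6, 7.7]
finger_gap: 0.0433
grip_force: 30.0
```

Request:
step_arm --increments '[0,0,-0.7,0,0,0,30,0,0,0,0,0,0,60,0,0,0,0,0,0,75,0,0,0,0,0,0,75,0,0,0,0,0,0,75,0,0,-20,0,0,0,75,0,0,-40,0,0,0,75,0,0,-40,0,0,0,75,0,0,-40,0,0,0,75,0,0,0,0,0,0,75]'

```text
clock: 22.25
tool_pos: [0.4501, 0.2633, 0.2213]
eef_rot: [0.006, -0.579, 0.816, -0.0]
ft_force: [-0.1, 0.6, 0.4]
finger_gap: 0.075
grip_force: 0.0
```

```bash
python3 - <<'E'
from h import *
import pickle
exec(open("st.py").read().split("\n",1)[1])
t=pickle.load(open("s0.pkl","rb"))["top"]
print(cast(t,[(364.7,246)],.016),cast(t,[(371.3,244.3)],.085))
d=snap("wrist"); save(d,"w4.png")
E
```

```text
22.25 [-0.22   0.479 -0.516  1.822  0.295  0.904  1.935] [0.4501 0.2633 0.2213] [[-0.33, -0.944], [-0.944, 0.33], [-0.009, -0.007]] [-0.1  0.6  0.4] [ 0.08  0.06 -0.02] 0.0 0.0749921898743777
[[ 0.48198196 -0.22077827  0.016     ]] [[ 0.48329615 -0.22041807  0.085     ]]
```

View pics/w4.png

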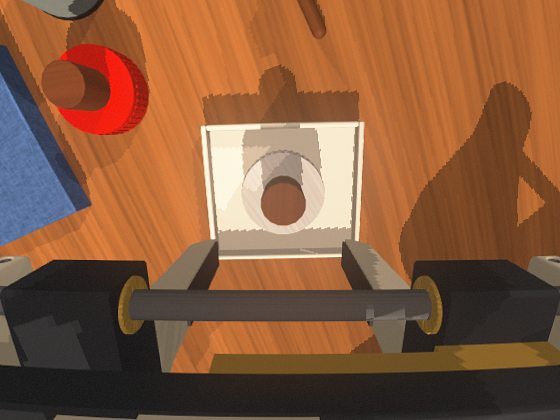

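The lid sits flat, upright, in the tray (knob at px (283,200)). The stamp estimates agree at (0.4825, -0.2205). I'll unwind the wrist and travel there.

Request:
step_arm --increments '[0,0,0,0,0,0.149,75,0,0,0,0,0,0.149,75,0,0,0,0,0,0.149,75,0,0,0,0,0,0.149,75,0,0,0,0,0,0.149,75,0,0,0,0,0,0.149,75,0,0,0,0,0,0.149,75,0,0,0,0,0,0.149,75,0,0,0,0,0,0.149,75,0,0,0,0,0,0.149,75]'

```text
clock: 23.3
tool_pos: [0.4468, 0.2602, 0.2144]
eef_rot: [-0.001, 0.131, 0.991, -0.001]
ft_force: [0.5, -0.3, -0.4]
finger_gap: 0.075
grip_force: 0.0
```

Request:
step_arm --increments '[-10,-30,0,0,0,0,75,-15,-45,0,0,0,0,75,-15,-45,0,0,0,0,75,-15,-45,0,0,0,0,75,-15,-45,0,0,0,0,75,-15,-45,0,0,0,0,75,-15,-45,0,0,0,0,75,-15,-45,0,0,0,0,75,-15,-45,0,0,0,0,75,-15,-45,0,0,0,0,75,-9,-25,0,0,0,0,75,0,0,0,0,0,0,75]'

```text
clock: 24.5
tool_pos: [0.4785, -0.2286, 0.2143]
eef_rot: [-0.001, 0.132, 0.991, -0.001]
ft_force: [-0.2, 0.5, 0.1]
finger_gap: 0.0752
grip_force: 0.0
```

```bash
python3 - <<'E'
from h import *
exec(open("st.py").read().split("\n",1)[1])
d=snap("wrist"); save(d,"w5.png"); np.save("w5.npy",d,allow_pickle=True)
print(proj(d,[[.4825,-.2205,.085],[.4825,-.2205,.0]]))
E
```

```text
24.5 [ 0.421  0.463 -0.027  1.808  0.02   0.873  1.69 ] [ 0.4785 -0.2286  0.2143] [[-0.965, 0.261], [0.261, 0.965], [0.002, -0.003]] [-0.2  0.5  0.1] [-0.02 -0.02 -0.05] 0.0 0.07522613606773988
[[288.05451143 211.96980581]
 [286.31767771 194.20967242]]
```

View pics/w5.png

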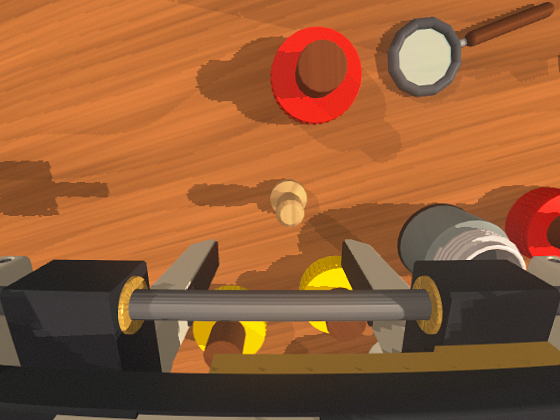

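The stamp is upright with its handle top at px (291,212) and foot at (289,193), within 3 px of prediction.

```bash
python3 - <<'E'
from h import *
d=np.load("w5.npy",allow_pickle=True).item()
p=cast(d,[(290.5,211.5)],.083)[0]; T=tool(); print(p, T[:3,3], T[:3,:3].T@(p-T[:3,3])*1000)
E
```

```text
[ 0.4831883  -0.21820837  0.083     ] [ 0.478885   -0.22504436  0.21433418] [ -2.827315     7.79752355 131.32068259]
```

Request:
step_arm --increments '[0,0,0,0,0,0,75,0,0,0,0,0,0,75]'

```text
clock: 24.75
tool_pos: [0.4802, -0.2209, 0.2155]
eef_rot: [-0.001, 0.126, 0.992, 0.001]
ft_force: [0.1, 0.2, -0.5]
finger_gap: 0.0748
grip_force: 0.0
```

```bash
python3 - <<'E'
from h import *
d=snap("wrist"); T=d["E"]
hsv=cv2.cvtColor(d["img"],cv2.COLOR_RGB2HSV); u,v=proj(d,[.4836,-.2196,.085])[0]
T=tool(); print(u,v,T[:3,3],T[:3,:3].T@(np.array([.4836,-.2196,.090])-T[:3,3])*1000)
u,v=int(u),int(v); c=d["img"][v-20:v+21,u-20:u+21]; cv2.imwrite("pics/w6.png",cv2.resize(c[...,::-1],None,fx=8,fy=8,interpolation=cv2.INTER_NEAREST)); print(u,v)
E
```

```text
280.3920677973406 212.68090136087102 [ 0.48033281 -0.22107668  0.21573421] [ -2.92687294   2.13985097 125.73305996]
280 212
```

View pics/w6.png

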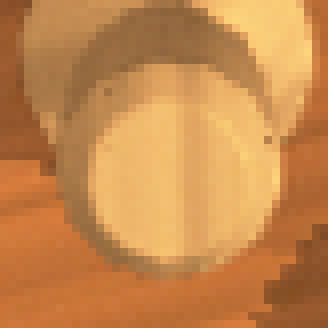

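Handle top is at px (281,213) against a predicted (280,213), so the position is confirmed. Descending.

Request:
step_arm --increments '[-2.9,2.1,0,0,0,0,75,0,0,20,0,0,0,75,0,0,30,0,0,0,75,0,0,30,0,0,0,75,0,0,25,0,0,0,75,0,0,12,0,0,0,70,0,0,8,0,0,0,60,0,0,0,0,0,0,50,0,0,0,0,0,0,45]'

```text
clock: 25.7
tool_pos: [0.4843, -0.222, 0.0919]
eef_rot: [0.001, 0.127, 0.992, -0.0]
ft_force: [-0.2, -0.5, -0.3]
finger_gap: 0.0507
grip_force: 0.0
```

Request:
step_arm --increments '[0,0,0,0,0,0,15,0,0,0,0,0,0,15,0,0,0,0,0,0,15,0,0,0,0,0,0,15]'

```text
clock: 26.1
tool_pos: [0.484, -0.2219, 0.0917]
eef_rot: [0.001, 0.128, 0.992, -0.0]
ft_force: [-0.2, -0.1, 2.8]
finger_gap: 0.0269
grip_force: 30.0
```

```bash
python3 st.py
```

```text
26.1 [ 0.408  0.64  -0.028  1.924  0.031  0.577  1.674] [ 0.484  -0.2219  0.0917] [[-0.967, 0.253], [0.253, 0.967], [-0.001, -0.0]] [-0.2 -0.1  2.8] [ 0.07 -0.05  0.01] 29.988024070335086 0.02692718521118125
```

Request:
step_arm --increments '[0,0,-8,0,0,0,15,0,0,-30,0,0,0,15,0,0,-40,0,0,0,15,0,0,-40,0,0,0,15,0,0,-30,0,0,0,15,-10,32,0,0,0,0,15,-10,32,0,0,0,0,15,-10,32,0,0,0,0,15,-10,32,0,0,0,0,15,-10,32,0,0,0,0,15,-7,22,0,0,0,0,15,-4,13,0,0,0,0,15]'

```text
clock: 27.3
tool_pos: [0.5924, -0.0458, 0.2391]
eef_rot: [-0.0, 0.126, 0.992, 0.001]
ft_force: [-0.1, 0.2, -0.3]
finger_gap: 0.0269
grip_force: 30.0
```

Request:
step_arm --increments '[0,0,0,0,0,0,15,0,0,0,0,0,0,15,0,0,0,0,0,0,15,0,0,0,0,0,0,15]'

```text
clock: 27.7
tool_pos: [0.5913, -0.0504, 0.2392]
eef_rot: [-0.0, 0.129, 0.992, -0.001]
ft_force: [0.0, -0.8, -1.4]
finger_gap: 0.0269
grip_force: 30.0
```

```bash
python3 st.py; python3 -c "
from h import *
T=tool(); print(T[:3,:3].T@(np.array([.5925,-.049,.15])-T[:3,3])*1000)"
```

```text
27.7 [ 0.079  0.53  -0.049  1.601  0.031  1.012  1.332] [ 0.5913 -0.0504  0.2392] [[-0.967, 0.256], [0.256, 0.967], [0.0, -0.001]] [ 0.  -0.8 -1.4] [ 0.01  0.   -0.03] 29.98272500020903 0.026915797288110728
[-0.79222164  1.78514193 89.18733825]
```

Request:
step_arm --increments '[-0.8,1.5,15,0,0,0,15,0,0,25,0,0,0,15,0,0,25,0,0,0,15,0,0,15,0,0,0,15,0,0,10,0,0,0,15,0,0,6,0,0,0,15,0,0,4,0,0,0,15,0,0,3,0,0,0,15,0,0,0,0,0,0,15,0,0,0,0,0,0,15]'

```text
clock: 28.7
tool_pos: [0.5934, -0.0474, 0.1365]
eef_rot: [0.0, 0.128, 0.992, -0.0]
ft_force: [-0.4, -0.2, -1.1]
finger_gap: 0.0269
grip_force: 30.0
```

```bash
python3 - <<'E'
from h import *
exec(open("st.py").read().split("\n",1)[1])
d=snap("scene"); save(d,"scene2.png",(190,150,310,260),5)
E
```

```text
28.7 [ 0.072  0.649 -0.048  1.71   0.041  0.783  1.32 ] [ 0.5934 -0.0474  0.1365] [[-0.967, 0.253], [0.253, 0.967], [-0.001, 0.0]] [-0.4 -0.2 -1.1] [0.01 0.   0.03] 29.98282755846958 0.026934632993703713
```

View pics/scene2.png

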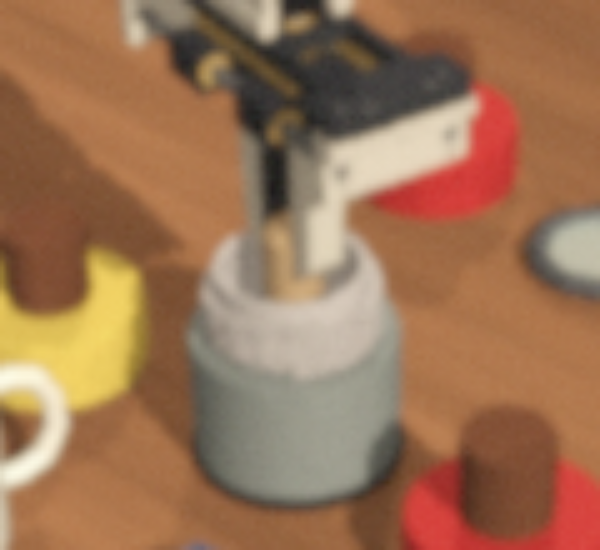

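The stamp's foot is inside the mouth (crop (295,285)) with no contact force. I'll lower it a little more, release and rise.

Request:
step_arm --increments '[0,0,1.5,0,0,0,15,0,0,1.5,0,0,0,15,0,0,0,0,0,0,15,0,0,0,0,0,0,15,0,0,0,0,0,0,45,0,0,0,0,0,0,50,0,0,0,0,0,0,50,0,0,-10,0,0,0,50,0,0,-30,0,0,0,50,0,0,-40,0,0,0,50,0,0,-30,0,0,0,50]'

```text
clock: 29.85
tool_pos: [0.5937, -0.0473, 0.2461]
eef_rot: [0.001, 0.128, 0.992, 0.0]
ft_force: [0.4, -0.3, -0.6]
finger_gap: 0.05
grip_force: 0.0
```

Request:
step_arm --increments '[40,0,0,0,0,0,50,40,0,0,0,0,0,50,30,0,0,0,0,0,50,0,0,0,0,0,0,50,0,0,0,0,0,0,50]'

```text
clock: 30.35
tool_pos: [0.487, -0.0195, 0.2442]
eef_rot: [0.001, 0.127, 0.992, 0.0]
ft_force: [0.9, 0.2, 0.4]
finger_gap: 0.0498
grip_force: 0.0
```

```bash
python3 - <<'E'
from h import *
exec(open("st.py").read().split("\n",1)[1])
d=snap("wrist"); a=d["img"]; t=snap("scene")["img"]
u,v=proj(d,[.5925,-.049,.1])[0]; print(u,v)
u=int(np.clip(u,70,490)); v=int(np.clip(v,60,360))
A=cv2.resize(a[v-60:v+60,u-70:u+70],(400,343)); B=cv2.resize(t[110:320,150:440],(400,290))
o=np.zeros((343,800,3),np.uint8); o[:,:400]=A; o[:290,400:]=B
cv2.imwrite("pics/fin.png",o[...,::-1])
E
```

```text
30.35 [ 0.04   0.364 -0.062  1.88   0.029  0.896  1.28 ] [ 0.487  -0.0195  0.2442] [[-0.968, 0.253], [0.253, 0.968], [-0.002, 0.0]] [0.9 0.2 0.4] [-0.05 -0.04 -0.05] 0.0 0.04979614378088342
276.6922036217938 302.45297858264536
```

View pics/fin.png

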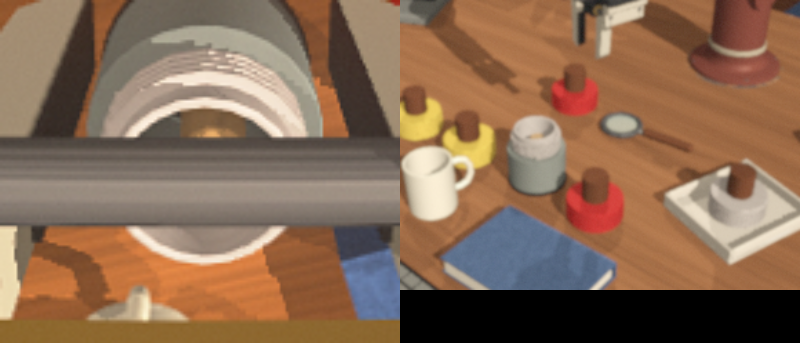

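The stamp is inside the canister (left half at (212,125), scene half at (537,135)). The lid is upright in the tray at (740,195), the bystanders haven't moved, and the robot is clear of everything. Handing in.

```bash
python3 -c "
from rig import manip
print(manip.sign_off())"
```

```text
the job is handed in; nothing more can be done
None
```

The job is handed in at about 30 s of the 72 s allowed: the lid is upright and flat in the white tray, and the stamp is in the open canister. I let the stamp go about 40 mm above the canister floor because the fingers don't fit inside the mouth. The mug, book and magnifying glass look undisturbed in the last picture; the hand-in gave no verdict.

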